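Wind the egg timer and set it to three minutes

TASK

Set the egg timer on the board to three minutes: wind its knob clockwise to the end stop, then turn it back until the pointer stands at the long thick mark, and let go. The knob is stiffer than the light case's hold on the board, so press down on the knob while you turn it: the case must stay where it is and keep facing the way it faces. Leave the other things on the board undisturbed.

Things in the scene. Friction and masses are not known exactly. Their poses are not given: they have to be found in the camera images.
- board: Fixed wooden stove-top board lying on the front burners, 220 (x) x 560 (y) x 16 mm. Origin at the centre of its underside; its top is 16 mm above the origin. A microwave hangs over the back of the range, behind the board, its underside about 0.4 m up: keep the arm drawn in when it swings round.
- timer: Loose square egg timer: white plastic case 110 x 110 x 40 mm with rounded edges, about 0.23 kg in all, on four rubber feet 40 mm either way from the middle. Its front, with a row of seven upright slots, faces the case's -x. A round metal dial lies on top, 42 mm above the underside. Origin at the centre of the underside, z up.
- long_mark (a point): The three-minute mark: the long thick black line (15 x 6 mm) on the timer's dial, 10 degrees to the right (-y) of the case's +x; this point is its middle, 44 mm from the knob's axis. It is the fourth of six marks 20 degrees apart, 0 to 5 minutes, which run clockwise from +50 (left) to -50 degrees from the case's +x; the others are short and thin (8 x 2.5 mm).
- knob_grip (a point): Middle of the grip bar of the timer's knob, on the knob's vertical axis over the centre of the case, 69 mm above its underside. The bar is 56 mm long (x of this point), 18 mm wide (y), 32 mm tall, its top 13 mm above this point; it stands on a round skirt, 68 mm diameter, that turns with it, top 19 mm below this point. +x is the pointer: white line on that half of the bar's top.
- timer_front (a point): Middle of the front side of the timer's case: 55 mm from the case's origin along its -x, 22 mm above its underside. Shows whether the case has turned.
- timer_knob (a joint): Angle of the knob in the case, rad: 0 at the first mark, growing clockwise seen from above; 0.349 per mark, 1.047 at the long mark, 1.745 at the end stop (last mark). Steady friction about 0.25 N m; stays where left. Unpressed, the case spins instead; with 12 to 20 N down on the knob the case stays put (at the stop, do not turn on). Starts between 0.25 and 0.60.
- glass_dish: Bystander: loose round white dish, 120 mm wide, 59 mm tall, on the board. Origin at the centre of its underside.
- spice_a: Bystander: loose spice jar with a green cap, 46 mm diameter, 106 mm tall, on the board. Origin at the centre of its underside.
- spice_b: Bystander: a like spice jar with a green cap, 46 mm diameter, 106 mm tall, on the board. Origin at the centre of its underside.
- tin: Bystander: loose food tin, 75 mm diameter, 110 mm tall, on the board. Origin at the centre of its underside.

How it is judged:
By the outcome, as a careful person would: the job done as asked, in the order asked, and still so for the second after the job is handed in, with the robot touching nothing.
It also fails if it takes over 51 s, if anything falls off the work surface, if the arm or the gripper's body presses on something with over 40 N, if the wrist force passes 120 N, or if a joint passes its speed limit or range.

ROBOT

A 7-joint arm with a two-finger parallel gripper is mounted at the origin on a cart in front of the work surface, level with it; the furniture and walls round the work are solid. World frame = base frame: x ahead of the robot, y to its left, z up, the work surface at z = 0. Lengths are in mm, angles in degrees, forces in N, time in s.
With the tool pointing down it reaches from about 425 to 975 mm from the base axis. Payload 16.7 kg.
Tool frame: the origin (TCP) lies midway between the tips of the shut fingers; the grasp point (between the pads) lies 19 mm behind it; z points along the fingers, y is the line along which they close (so a half turn about z gives the same grasp; the last joint's range is limited). The gripper opens to 85 mm and grips with 20 to 120 N. Pads are 22 mm wide; open, the fingers measure 114 mm over their backs; the gripper's body (76 mm by 85 mm) begins 54 mm behind the grasp point. The pads swing forward as they close: fully open they stand 13 mm farther back than shut.
Start: joints at [61.564, 24.414, 4.234, 92.017, -1.954, 63.644, -3.845], TCP at [229.393, -634.787, 231.302] pointing down, gripper open.
Joint ranges: [-163.25, 163.25], [-28.42, 122.38], [-70.27, 78.77], [12.13, 141.07], [-58.53, 238.53], [9.26, 117.41], [-156.51, 156.51]. Speed limits (degrees/s): [108.29, 108.29, 136.94, 136.94, 172.46, 172.46, 172.46].

INTERFACE

Orientations are given as [roll, pitch, yaw] about the fixed x, y, z axes, in that order (R = Rz(yaw) Ry(pitch) Rx(roll)).
In Python, from rig import * gives the robot as it stands.
- The arm moves only by the tool play_rows, never from a script. Its argument "rows" is a list that holds one entry, the list of rows, each a list of 5 numbers: the finger opening in mm, from 0 to 85.4, then the shift along the tool's x, y, z in mm, then the turn about the tool's z in degrees. A call has 1 to 10 rows; each row is the pose to reach, as a shift and turn from the pose commanded when the call began, along the tool's axes at that moment; what a row does not reach only later rows make up. A row lasts 1/12 s, in which the tool goes at most 41.7 mm and 7.16 degrees, less where a joint would pass 70% of its speed; a pose out of reach is approached as far as the arm can. A call with a gripper value outside its range is refused whole. The fingers move at their own pace and stop on an object; "force" is the grip in N (left out, the last holds). Time passes only in rows, so rows that repeat a pose let the fingers close. It gives the time, the measured TCP pose, the force, the opening and the grip force at its end, in the units of the state.
- state(): the state, without advancing time (a new reading comes with each control period).
- get_image(name): name is "scene" or "top" or "wrist"; returns the picture (400x640x3 uint8, blue, green, red); there is no depth.
- camera_params(name): a dict with "K" (3x3 intrinsics, pixels), "world_to_cam" (4x4, takes a point from world to camera coordinates); the wrist camera has in their place "tool_from_camera" (4x4, takes a point from camera to tool coordinates, whose origin is the TCP and whose axes are the flange's). Camera axes: x right, y up, looking along -z (the intrinsics and any distortion apply to the point x, -y, -z); pixel columns grow to the right and rows downward; lengths in mm; the calibration is good to about 2 mm. A picture is of the moment at which its call begins: read the wrist's pose just before it. camera_params takes no time and is no camera call.
- hand_in(): hands the job in; it is judged then, once.
The state is a dict: "time_s": time; "qpos": joint angles; "dq": joint speeds; "joint_torque": joint torques, N m; "eef_pos": TCP position; "ee_rot": TCP orientation; "contact_force": force on the tool from outside, world axes, zero at the start; "ft_torque": the same for the moment, N m; "grip_width": opening from 0.0 (shut) to 1.0 (fully open); "grip_force": force on a finger pad.
Only numpy, scipy, OpenCV 4.12 (cv2) and the standard library are available. Lean on these libraries where they do the work, as an engineer would, in place of code of your own. Each camera call takes 0.05 s, during which the arm holds its last target. There are 200 camera calls.

## Working session

There is one attempt and no reset: what is moved stays moved. The work goes in short steps, Python scripts to look and compute and a tool call to move; the robot and the scene stay as the last step left them, time stands still between calls to the robot, and variables do not carry over. Pictures are saved under pics/ and viewed, at most 10 in all, crops included, and the job is handed in when it is done.

Besides the shell and the picture viewer there is one more tool, called by a JSON object that holds its "method" and its "body", one argument or row to a line. play_rows: Moves the arm, as the interface text tells. Its arguments: {"type":"object","properties":{"rows":{"type":"array","items":{"type":"array","items":{"type":"array","items":{"type":"number"}}}},"force":{"type":"number"}},"required":["rows"]}

```bash
mkdir -p pics; python3 - <<'E'
from rig import *
import cv2,numpy as np
s=state();print({k:np.round(s[k],2) for k in s})
for n in("scene","top"):
    cv2.imwrite(f"pics/{n}0.png",get_image(n)); p=camera_params(n);print(n,{k:np.round(v,3).tolist() if not isinstance(v,str) else v for k,v in p.items()})
print(camera_params("wrist"))
E
```

```text
{'time_s': np.float64(0.0), 'qpos': array([61.56, 24.45,  4.23, 92.05, -1.95, 63.64, -3.84]), 'dq': array([ 0.05, -0.09,  0.13, -0.07,  0.13,  0.04, -0.05]), 'joint_torque': array([ 0.000e+00, -9.498e+01,  3.760e+00, -4.635e+01,  2.000e-02,
        1.000e-02, -0.000e+00]), 'eef_pos': array([ 229.27, -634.44,  230.62]), 'ee_rot': array([-179.93,    0.  ,   19.87]), 'contact_force': array([-0.55, -0.31,  0.17]), 'ft_torque': array([0.02, 0.02, 0.07]), 'grip_force': np.float64(0.0), 'grip_width': np.float64(1.0)}
scene {'K': [[437.158, 0.0, 311.35], [0.0, 437.158, 200.776], [0.0, 0.0, 1.0]], 'world_to_cam': [[0.744, -0.668, -0.021, -351.804], [0.439, 0.464, 0.769, -257.948], [-0.504, -0.581, 0.638, -704.902], [0.0, 0.0, 0.0, 1.0]]}
top {'K': [[512.313, 0.0, 323.934], [0.0, 512.313, 204.905], [0.0, 0.0, 1.0]], 'world_to_cam': [[-0.023, -1.0, 0.006, -31.698], [0.985, -0.021, 0.173, -459.375], [-0.173, 0.009, 0.985, -1073.724], [0.0, 0.0, 0.0, 1.0]]}
{'K': array([[359.05676061,   0.        , 326.08321262],
       [  0.        , 359.05676061, 203.83984681],
       [  0.        ,   0.        ,   1.        ]]), 'tool_from_camera': array([[-1.69076159e-04,  9.45037638e-01,  3.26961518e-01,
         8.44617709e+01],
       [ 9.99999910e-01,  3.27338225e-05,  4.22500637e-04,
        -1.18912106e-01],
       [ 3.88576304e-04,  3.26961560e-01, -9.45037559e-01,
        -1.43373019e+02],
       [ 0.00000000e+00,  0.00000000e+00,  0.00000000e+00,
         1.00000000e+00]])}
```

View pics/top0.png

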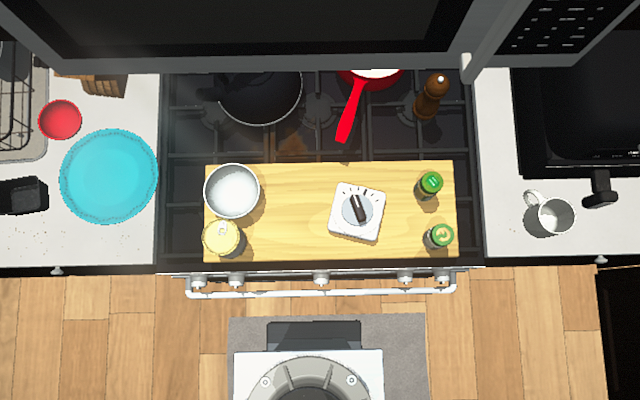

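View pics/scene0.png

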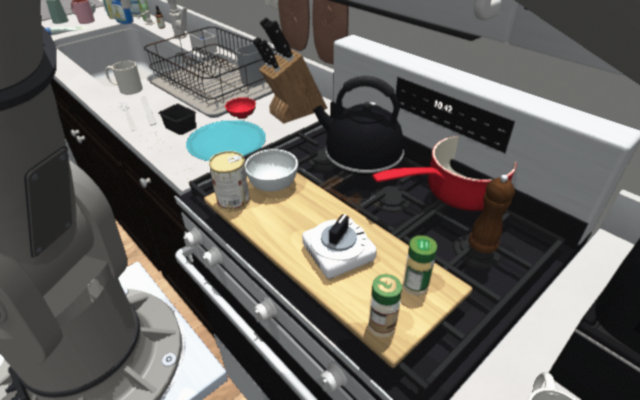

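The top view shows the timer centred near (357,212), with the jars at (430,184) and (438,236), the dish at (232,190) and the tin at (222,238). I'll enlarge the timer in both views.

```bash
python3 - <<'E'
import cv2,numpy as np
a=cv2.imread("pics/top0.png")[170:250,315:395]; b=cv2.imread("pics/scene0.png")[205:285,295:385]
f=lambda i:cv2.resize(i,(400*i.shape[1]//i.shape[0]//1,400),interpolation=cv2.INTER_CUBIC)
cv2.imwrite("pics/crop.png",np.hstack([f(a)[:, :380],f(b)[:, :420]]))
E
```

```text
(no output)
```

View pics/crop.png

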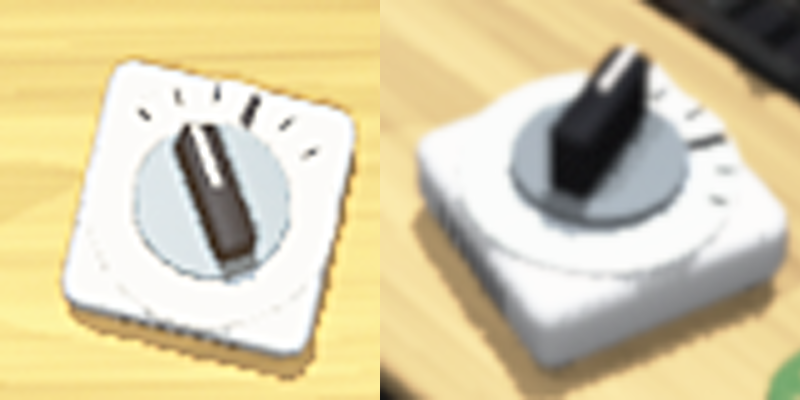

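The crop (5x) shows these pixel positions:

| Point | Top view | Scene view |
|---|---|---|
| Bar top centre | (358.2,208.4) | (339.6,223.4) |
| Long mark | (365.2,192) | (360.2,233.2) |

The pointer is near the second mark.

```bash
cat > h.py <<'E'
from rig import *
import cv2,numpy as np
F=np.diag([1,-1,-1.])
def cam(n):
    if n=="wrist":
        s=state();from scipy.spatial.transform import Rotation as R
        T=np.eye(4);T[:3,:3]=R.from_euler("xyz",s["ee_rot"],degrees=True).as_matrix();T[:3,3]=s["eef_pos"]
        p=camera_params(n);return p["K"],np.linalg.inv(T@p["tool_from_camera"])
    p=camera_params(n);return p["K"],np.array(p["world_to_cam"])
def ray(c,uv):
    K,W=c;d=W[:3,:3].T@F@np.linalg.inv(K)@np.array([*uv,1.]);o=-W[:3,:3].T@W[:3,3];return o,d/np.linalg.norm(d)
def tri(c1,a,c2,b):
    o,d=ray(c1,a);p,e=ray(c2,b);t=np.linalg.lstsq(np.c_[d,-e],p-o,rcond=None)[0]
    x,y=o+t[0]*d,p+t[1]*e;return (x+y)/2,np.linalg.norm(x-y)
def atz(c,uv,z):
    o,d=ray(c,uv);return o+d*(z-o[2])/d[2]
def proj(c,X):
    K,W=c;q=K@F@(W[:3,:3]@X+W[:3,3]);return q[:2]/q[2]
E
python3 - <<'E'
from h import *
t,s=cam("top"),cam("scene")
print(tri(t,(358.2,208.4),s,(339.6,223.4)),tri(t,(365.2,192),s,(360.2,233.2)))
for zb in(16,25,30): # board top
  print(zb,[atz(t,u,z+zb).round(1) for u,z in(((358.2,208.4),82),((365.2,192),42),((354.8,195.2),82),((364,223.5),82))])
E
```

```text
(array([ 441.26103445, -112.84897804,   97.48982684]), np.float64(3.878807042998152)) (array([ 481.66014164, -131.10787711,   59.32706486]), np.float64(0.7013527255905828))
16 [array([ 439.6, -111.7,   98. ]), array([ 481.6, -131. ,   58. ]), array([ 467.4, -105.6,   98. ]), array([ 408. , -122.5,   98. ])]
25 [array([ 438.1, -111. ,  107. ]), array([ 479.8, -130.2,   67. ]), array([ 465.6, -104.9,  107. ]), array([ 406.8, -121.7,  107. ])]
30 [array([ 437.2, -110.6,  112. ]), array([ 478.8, -129.7,   72. ]), array([ 464.7, -104.6,  112. ]), array([ 406.1, -121.2,  112. ])]
```

{"method": "play_rows", "body": {
  "rows": [
    [[85,12,-13,0,0],[85,34,-38,0,0],[85,60,-67,0,0],[85,86,-96,0,0],[85,112,-125,0,0],[85,138,-154,0,0],[85,164,-183,0,0],[85,186,-208,0,0],[85,200,-223,0,0],[85,205,-229,0,0]]
  ]
}}

```text
time_s: 0.93
eef_pos: [345.7, -346.6, 231.4]
ee_rot: [-180.0, -0.0, 20.1]
contact_force: [0.4, -0.8, 0.8]
grip_width: 0.996
grip_force: 0.0
```

{"method": "play_rows", "body": {
  "rows": [
    [[85,12,-13,0,1],[85,34,-38,0,3],[85,60,-67,0,5],[85,86,-96,0,7],[85,112,-125,0,9],[85,135,-150,0,9],[85,155,-173,0,9],[85,167,-186,0,9],[85,171,-190,0,9],[85,171,-190,0,9]]
  ]
}}

```text
time_s: 1.77
eef_pos: [441.0, -112.4, 231.2]
ee_rot: [-180.0, 0.0, 11.0]
contact_force: [0.5, -1.6, -0.8]
grip_width: 0.996
grip_force: 0.0
```

```bash
python3 - <<'E'
from h import *
s=state();print(s["time_s"],s["qpos"].round(1),s["eef_pos"].round(1),s["ee_rot"].round(2),s["contact_force"].round(2))
np.savez("w1.npz",K=cam("wrist")[0],W=cam("wrist")[1])
i=get_image("wrist");cv2.imwrite("pics/w1f.png",i)
c=proj(cam("wrist"),np.array([440,-112,98.]));print(c)
cv2.imwrite("pics/w1.png",i)
E
```

```text
1.7667 [ 23.3   4.6 -17.8 118.1   1.6  57.5 -74.5] [ 441.  -112.4  231.2] [-1.7998e+02  1.0000e-02  1.0960e+01] [ 0.48 -1.56 -0.79]
[324.35966682 190.85522695]
```

View pics/w1.png

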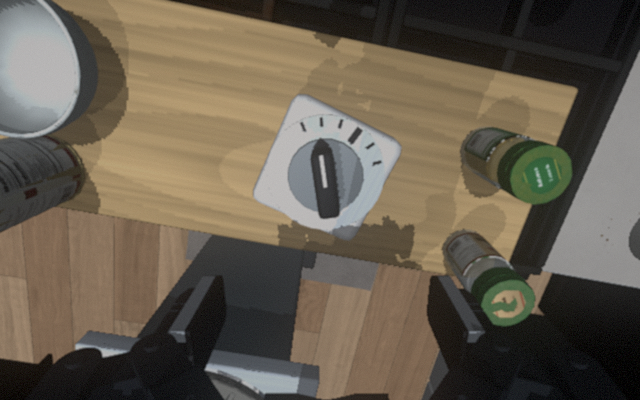

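The wrist view shows the knob centred near (325,178), the bar from (320,142) to (328,215) and the long mark at (356,135). I'll enlarge it for angles. Joint 7 is at -74, so turning clockwise from here could run it to its limit. I'll grip with the tool turned half round instead.

```bash
python3 - <<'E'
import cv2
i=cv2.imread("pics/w1f.png")[90:240,245:405]
cv2.imwrite("pics/w1c.png",cv2.resize(i,None,fx=4,fy=4,interpolation=cv2.INTER_CUBIC))
E
```

```text
(no output)
```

View pics/w1c.png

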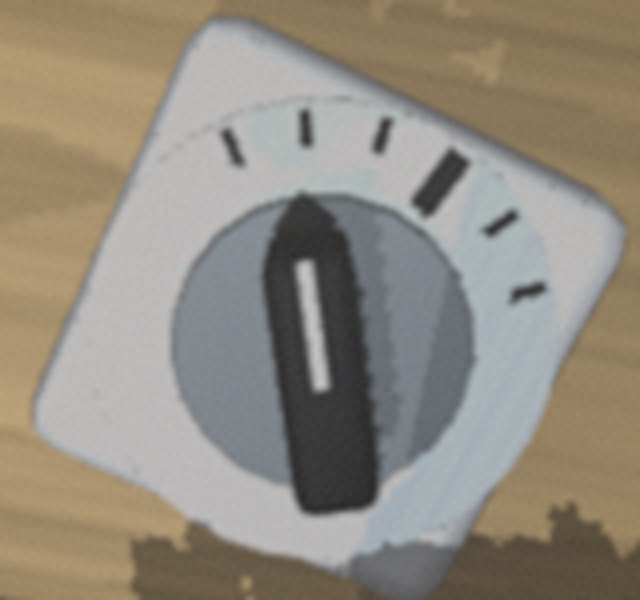

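Crop readings (4x): skirt centre (323,342), white line from (304,262) to (321,390), bar rear (338,510), and the marks clearly readable.

```bash
python3 - <<'E'
from h import *
d=np.load("w1.npz");c=(d["K"],d["W"])
P=lambda u,v,z:atz(c,(u/4+245,v/4+90),z)
sk=P(323,342,66);print("skirt",sk.round(1))
m=np.array([P(u,v,58) for u,v in((233,147),(306,128),(382,135),(440,183),(501,223),(528,291))])
for i,q in enumerate(m-sk): print(i,np.hypot(*q[:2]).round(1),np.degrees(np.arctan2(q[1],q[0])).round(1), "case yaw",(np.degrees(np.arctan2(q[1],q[0]))-50+20*i).round(1))
for a,b in(((321,390),(304,262)),((338,510),(303,195)),((297,500),(265,275)),((378,490),(352,270))):
  A,B=P(*a,98),P(*b,98);q=B-A;print(A.round(1),B.round(1),np.hypot(*q[:2]).round(1),np.degrees(np.arctan2(q[1],q[0])).round(1))
E
```

```text
skirt [ 445. -111.   66.]
0 45.9 36.2 case yaw -13.8
1 45.7 15.6 case yaw -14.4
2 45.9 -5.2 case yaw -15.2
3 42.4 -26.2 case yaw -16.2
4 46.6 -46.6 case yaw -16.6
5 47.0 -67.1 case yaw -17.1
[ 443.4 -110.9   98. ] [ 468.3 -102.8   98. ] 26.2 18.2
[ 418.7 -119.3   98. ] [ 481.  -100.2   98. ] 65.1 17.0
[ 419.3 -110.6   98. ] [464.3 -95.8  98. ] 47.4 18.2
[ 424.6 -126.5   98. ] [ 468.5 -112.3   98. ] 46.1 18.0
```

{"method": "play_rows", "body": {
  "rows": [
    [[85,0,0,0,-4],[85,0,0,0,-11],[85,0,0,0,-18],[85,0,0,0,-25],[85,0,0,0,-32],[85,0,0,0,-39],[85,0,0,0,-46],[85,0,0,0,-53],[85,0,0,0,-60],[85,0,0,0,-60]]
  ]
}}

```text
time_s: 2.65
eef_pos: [440.1, -114.8, 231.2]
ee_rot: [-180.0, 0.0, 71.1]
contact_force: [-1.1, 0.2, 0.1]
grip_width: 0.993
grip_force: 0.0
```

```bash
python3 - <<'E'
from h import *
s=state();print(s["qpos"].round(1),s["eef_pos"].round(1),s["ee_rot"].round(1))
E
```

```text
[ 26.5   4.8 -21.  118.    2.   57.6 -14.4] [ 440.1 -114.8  231.2] [-180.     0.    71.1]
```

{"method": "play_rows", "body": {
  "rows": [
    [[85,0,0,0,-7],[85,0,0,0,-14],[85,0,0,0,-21],[85,0,0,0,-28],[85,0,0,0,-35],[85,0,0,0,-42],[85,0,0,0,-49],[85,0,0,0,-56],[85,0,0,0,-63],[85,0,0,0,-70]]
  ]
}}

```text
time_s: 3.48
eef_pos: [440.2, -114.3, 231.2]
ee_rot: [-180.0, -0.0, 140.8]
contact_force: [0.4, 0.4, -0.5]
grip_width: 0.998
grip_force: 0.0
```

{"method": "play_rows", "body": {
  "rows": [
    [[85,0,0,0,-7],[85,0,0,0,-14],[85,0,0,0,-21],[85,0,0,0,-28],[85,0,0,0,-35],[85,0,0,0,-42],[85,0,0,0,-49],[85,0,0,0,-54],[85,0,0,0,-56.5],[85,0,0,0,-56.5]]
  ]
}}

```text
time_s: 4.32
eef_pos: [440.2, -114.2, 231.3]
ee_rot: [-180.0, -0.0, -162.9]
contact_force: [0.9, -0.2, 0.1]
grip_width: 0.99
grip_force: 0.0
```

```bash
python3 - <<'E'
from h import *
from scipy.spatial.transform import Rotation as R
s=state();print(s["time_s"],s["qpos"].round(1),s["eef_pos"].round(1),s["ee_rot"].round(1))
print(R.from_euler("xyz",s["ee_rot"],degrees=True).as_matrix().T@(np.array([445,-111,72])-s["eef_pos"]))
np.savez("w2.npz",K=cam("wrist")[0],W=cam("wrist")[1])
i=get_image("wrist");c=proj(cam("wrist"),np.array([445,-111,80.]));print(c)
x,y=(c-[100,75]).astype(int);x=max(x,0);y=max(y,0);print(x,y)
cv2.imwrite("pics/w2c.png",cv2.resize(i[y:y+150,x:x+200],None,fx=4,fy=4,interpolation=cv2.INTER_CUBIC))
E
```

```text
4.3167 [ 33.6   5.3 -28.4 117.7   3.   57.7 110.8] [ 440.2 -114.2  231.3] [-180.    -0.  -162.9]
[ -5.52689425   1.66674944 159.24901126]
[327.61459759 190.28825925]
227 115
```

View pics/w2c.png

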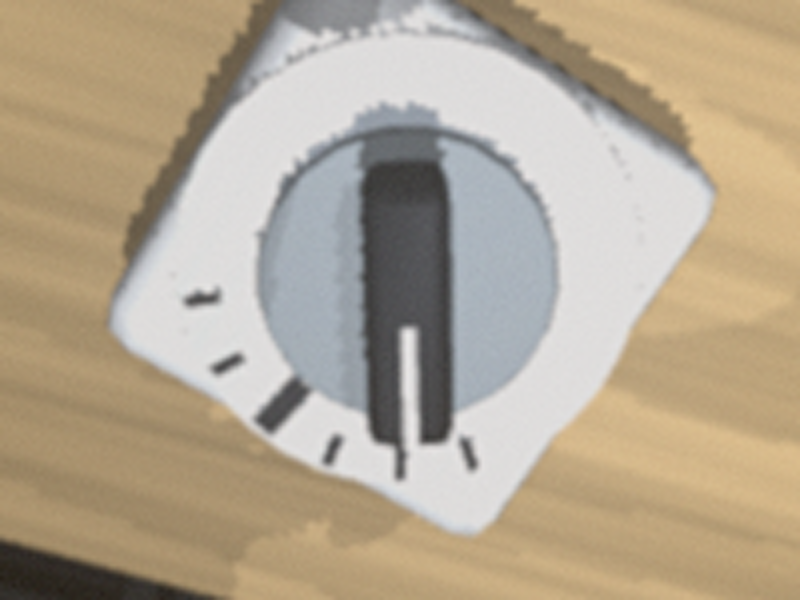

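The bar stands nearly upright in this crop (white line (408,327)-(409,445)), so it lines up well with the tool. The skirt centre is at (407,270) and the long mark at (284,405).

```bash
python3 - <<'E'
from h import *
d=np.load("w2.npz");c=(d["K"],d["W"])
P=lambda u,v,z:atz(c,(u/4+227,v/4+115),z)
sk=P(407,270,66);print("skirt",sk.round(1))
m=np.array([P(u,v,58) for u,v in((469,453),(400,463),(333,450),(284,405),(227,364),(202,298))])
for ce in(sk,np.array([443,-112,58])):
 print([(np.hypot(*q[:2]).round(1),(np.degrees(np.arctan2(q[1],q[0]))-50+20*i).round(1)) for i,q in enumerate(m-ce)])
for a,b in(((408,327),(409,445)),((405,195),(411,443)),((363,200),(372,430)),((448,200),(452,430))):
  A,B=P(*a,98),P(*b,98);q=B-A;print(A.round(1),B.round(1),np.hypot(*q[:2]).round(1),np.degrees(np.arctan2(q[1],q[0])).round(1))
E
```

```text
skirt [ 441.8 -111.    66. ]
[(np.float64(50.0), np.float64(-15.4)), (np.float64(50.3), np.float64(-14.6)), (np.float64(50.1), np.float64(-13.3)), (np.float64(45.7), np.float64(-12.1)), (np.float64(48.9), np.float64(-12.0)), (np.float64(48.0), np.float64(-12.1))]
[(np.float64(49.6), np.float64(-13.7)), (np.float64(49.4), np.float64(-13.1)), (np.float64(48.8), np.float64(-12.2)), (np.float64(44.2), np.float64(-11.5)), (np.float64(47.4), np.float64(-12.1)), (np.float64(46.5), np.float64(-12.8))]
[ 444.6 -110.2   98. ] [ 469.3 -102.3   98. ] 25.9 17.8
[ 418.8 -118.8   98. ] [ 468.7 -102.    98. ] 52.7 18.6
[ 422.2 -126.4   98. ] [ 468.3 -110.6   98. ] 48.8 18.9
[ 417.2 -110.5   98. ] [463.4 -94.7  98. ] 48.8 18.8
```

{"method": "play_rows", "body": {
  "rows": [
    [[85,-4,2,10,-1],[85,-4,2,30,-1],[85,-4,2,55,-1],[85,-4,2,80,-1],[85,-4,2,105,-1],[85,-4,2,125,-1],[85,-4,2,142,-1],[85,-4,2,153,-1],[85,-4,2,158,-1],[85,-4,2,159,-1]]
  ]
}}

```text
time_s: 5.2
eef_pos: [443.5, -109.6, 71.5]
ee_rot: [179.9, -0.1, -161.7]
contact_force: [0.3, -0.1, -0.8]
grip_width: 0.997
grip_force: 0.0
```

{"method": "play_rows", "body": {
  "rows": [
    [[60,0,0,0,0],[40,0,0,0,0],[30,0,0,0,0],[25,0,0,0,0],[25,0,0,0,0],[25,0,0,0,0]]
  ],
  "force": 40
}}

```text
time_s: 5.7
eef_pos: [444.0, -109.9, 72.7]
ee_rot: [-180.0, 0.0, -161.6]
contact_force: [0.0, 0.2, -0.9]
grip_width: 0.293
grip_force: 0.0
```

{"method": "play_rows", "body": {
  "rows": [
    [[25,0,0,1.5,0],[25,0,0,3,0],[25,0,0,4,0],[25,0,0,4,0]]
  ]
}}

```text
time_s: 6.03
eef_pos: [443.7, -109.8, 68.0]
ee_rot: [180.0, -0.0, -161.6]
contact_force: [-0.3, -0.7, 0.1]
grip_width: 0.294
grip_force: 0.0
```

{"method": "play_rows", "body": {
  "rows": [
    [[24,0,0,0.5,0],[23,0,0,1,0],[22,0,0,1.5,0],[22,0,0,1.5,0]]
  ]
}}

```text
time_s: 6.37
eef_pos: [443.8, -109.8, 66.7]
ee_rot: [180.0, -0.0, -161.6]
contact_force: [0.4, -0.3, -0.1]
grip_width: 0.259
grip_force: 0.0
```

{"method": "play_rows", "body": {
  "rows": [
    [[22,0,0,0.7,0],[22,0,0,1.4,0],[22,0,0,2,0],[22,0,0,2,0]]
  ]
}}

```text
time_s: 6.7
eef_pos: [444.0, -109.9, 65.8]
ee_rot: [-180.0, 0.0, -161.6]
contact_force: [-9.2, 2.1, 30.7]
grip_width: 0.259
grip_force: 15.1
```

```bash
python3 - <<'E'
from h import *
s=state();print(s["eef_pos"].round(1),s["contact_force"].round(1))
np.savez("w3.npz",K=cam("wrist")[0],W=cam("wrist")[1])
i=get_image("wrist")
cv2.imwrite("pics/w3.png",cv2.resize(i[160:400,166:486],None,fx=2.5,fy=2.5,interpolation=cv2.INTER_CUBIC))
E
```

```text
[ 444.  -109.9   65.8] [-9.2  2.1 30.7]
```

View pics/w3.png

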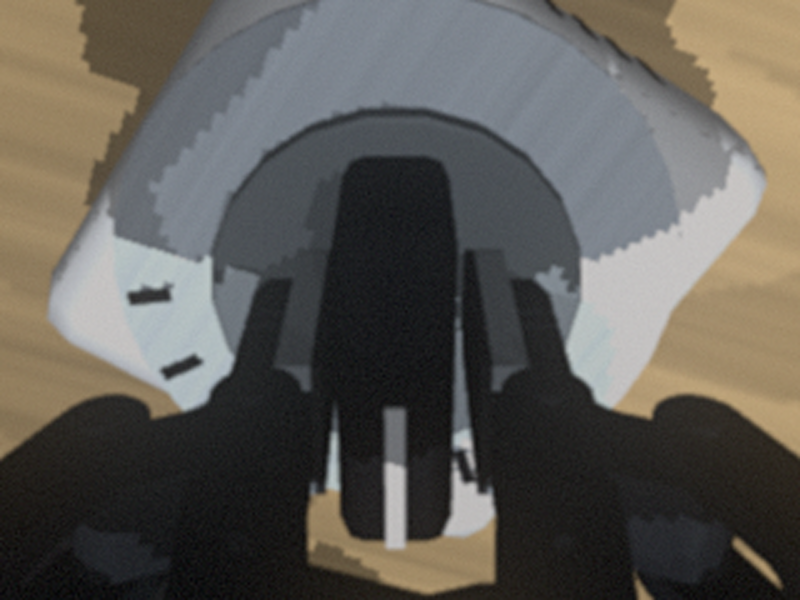

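The image shows the fingers straddling the bar with the tips on the skirt. The bar sits about 1 mm toward the left finger. I'll lift, shift by 1 mm, then press lightly and close.

{"method": "play_rows", "body": {
  "rows": [
    [[22,0,0,-2,0],[22,0,-1,-2,0],[22,0,-1,-2,0],[22,0,-1,-1,0],[22,0,-1,-0.6,0],[22,0,-1,-0.6,0]]
  ]
}}

```text
time_s: 7.25
eef_pos: [444.3, -110.9, 65.9]
ee_rot: [-180.0, -0.0, -161.6]
contact_force: [-5.5, 0.4, 21.7]
grip_width: 0.258
grip_force: 10.8
```

{"method": "play_rows", "body": {
  "rows": [
    [[21,0,0,-0.2,0],[20,0,0,-0.4,0],[19,0,0,-0.6,0],[18,0,0,-0.7,0],[16,0,0,-0.7,0],[12,0,0,-0.7,0],[12,0,0,-0.7,0],[12,0,0,-0.7,0]]
  ],
  "force": 50
}}

```text
time_s: 7.92
eef_pos: [444.5, -110.7, 66.3]
ee_rot: [-180.0, 0.0, -161.6]
contact_force: [-2.4, 0.7, 10.9]
grip_width: 0.202
grip_force: 50.8
```

{"method": "play_rows", "body": {
  "rows": [
    [[12,0,0,0.3,0],[12,0,0,0.3,2],[12,0,0,0.3,4],[12,0,0,0.3,7],[12,0,0,0.3,10],[12,0,0,0.3,13],[12,0,0,0.3,15],[12,0,0,0.3,15]]
  ]
}}

```text
time_s: 8.58
eef_pos: [444.6, -110.9, 66.3]
ee_rot: [-180.0, 0.0, -176.8]
contact_force: [-3.3, -1.2, 16.7]
grip_width: 0.204
grip_force: 51.7
```

```bash
python3 - <<'E'
from h import *
s=state();print(s["time_s"],s["qpos"].round(1),s["eef_pos"].round(1),s["ee_rot"].round(1),s["contact_force"].round(1),s["ft_torque"].round(2))
E
```

```text
8.5833 [ 25.6  19.5 -22.6 126.   12.5  36.5  87.3] [ 444.6 -110.9   66.3] [-180.     0.  -176.8] [-3.3 -1.2 16.7] [-0.05  0.75 -0.09]
```

{"method": "play_rows", "body": {
  "rows": [
    [[12,0,0,0,3],[12,0,0,0,6],[12,0,0,0,9],[12,0,0,0,12],[12,0,0,0,15],[12,0,0,0,18],[12,0,0,0,21],[12,0,0,0,24],[12,0,0,0,27],[12,0,0,0,30]]
  ]
}}

```text
time_s: 9.42
eef_pos: [444.5, -111.3, 66.3]
ee_rot: [-180.0, 0.1, 153.2]
contact_force: [-4.4, -2.3, 15.9]
grip_width: 0.203
grip_force: 51.9
```

```bash
python3 - <<'E'
from h import *
s=state();print(s["time_s"],s["qpos"].round(1),s["eef_pos"].round(1),s["ee_rot"].round(1),s["contact_force"].round(1),s["ft_torque"].round(2))
np.savez("w4.npz",K=cam("wrist")[0],W=cam("wrist")[1])
i=get_image("wrist")
cv2.imwrite("pics/w4.png",cv2.resize(i[160:400,126:526],None,fx=2,fy=2,interpolation=cv2.INTER_CUBIC))
E
```

```text
9.4167 [ 19.8  18.8 -15.9 126.4   8.7  35.8  60.8] [ 444.5 -111.3   66.3] [-1.800e+02  1.000e-01  1.532e+02] [-4.4 -2.3 15.9] [-0.68  0.8   0.34]
```

View pics/w4.png

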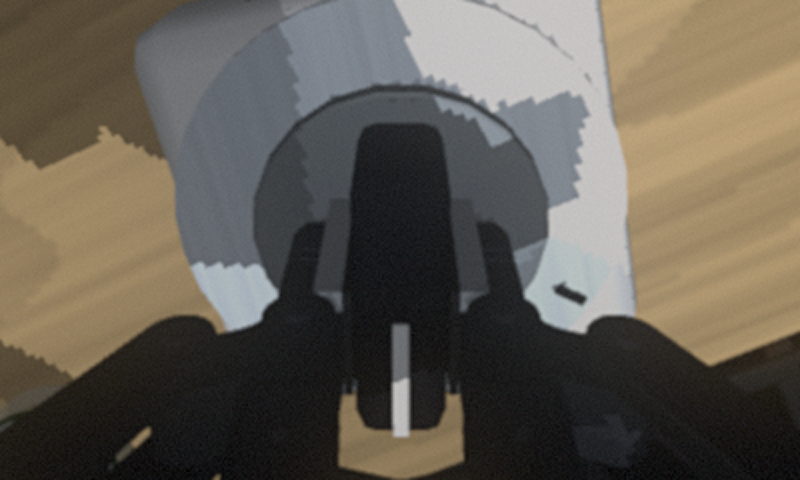

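The tool grips the bar squarely. One mark shows at crop (570,293), full-frame pixel (411,306.5). I'll check it against the earlier mark positions.

```bash
python3 - <<'E'
from h import *
d=np.load("w4.npz");c=(d["K"],d["W"])
def A(c,u,ce):q=(atz(c,u,58)-ce)[:2];return np.hypot(*q),np.degrees(np.arctan2(q[1],q[0]))
ce=np.array([444,-111,58]);print(A(c,(411,306.5),ce))
d3=np.load("w3.npz");c3=(d3["K"],d3["W"])
for u in((150,295),(182,366),(464,465)):print(A(c3,(166+u[0]/2.5,160+u[1]/2.5),ce))
E
```

```text
(np.float64(47.793453848074755), np.float64(35.25923198189598))
(np.float64(47.263933840627345), np.float64(-64.50690616017253))
(np.float64(47.4082205636893), np.float64(-44.092020873402674))
(np.float64(48.222719931439435), np.float64(35.73901936178151))
```

{"method": "play_rows", "body": {
  "rows": [
    [[12,0,0,0,4],[12,0,0,0,8],[12,0,0,0,12],[12,0,0,0,16],[12,0,0,0,20],[12,0,0,0,24],[12,0,0,0,28],[12,0,0,0,31],[12,0,0,0,33],[12,0,0,0,34]]
  ]
}}

```text
time_s: 10.3
eef_pos: [444.2, -111.6, 66.3]
ee_rot: [-180.0, 0.1, 119.2]
contact_force: [-5.2, -4.6, 17.9]
grip_width: 0.206
grip_force: 52.1
```

```bash
cat > p.py <<'E'
from h import *
s=state();print(s["time_s"],s["qpos"].round(1),s["eef_pos"].round(1),s["ee_rot"].round(2),s["contact_force"].round(1),s["ft_torque"].round(2))
E
python3 p.py
```

```text
10.3 [ 13.2  18.3  -8.3 126.7   4.6  35.2  30.8] [ 444.2 -111.6   66.3] [-1.7998e+02  5.0000e-02  1.1922e+02] [-5.2 -4.6 17.9] [-1.14  1.2   0.26]
```

{"method": "play_rows", "body": {
  "rows": [
    [[12,0,0,0,0.7],[12,0,0,0,1.4],[12,0,0,0,2.1],[12,0,0,0,2.8]]
  ]
}}

```text
time_s: 10.63
eef_pos: [444.2, -111.6, 66.2]
ee_rot: [-180.0, 0.0, 116.5]
contact_force: [-5.6, -4.7, 18.7]
grip_width: 0.2
grip_force: 52.2
```

```bash
python3 p.py
```

```text
10.6333 [ 12.7  18.2  -7.7 126.8   4.3  35.2  28.4] [ 444.2 -111.6   66.2] [-1.7998e+02  5.0000e-02  1.1651e+02] [-5.6 -4.7 18.7] [-1.04  1.24  0.26]
```

{"method": "play_rows", "body": {
  "rows": [
    [[12,0,0,0,0.5],[12,0,0,0,1]]
  ]
}}

```text
time_s: 10.8
eef_pos: [444.1, -111.6, 66.2]
ee_rot: [-180.0, 0.0, 115.5]
contact_force: [-5.5, -4.7, 19.2]
grip_width: 0.203
grip_force: 52.2
```

```bash
python3 p.py
```

```text
10.8 [ 12.5  18.2  -7.5 126.8   4.2  35.2  27.5] [ 444.1 -111.6   66.2] [-1.7998e+02  5.0000e-02  1.1552e+02] [-5.5 -4.7 19.2] [-1.08  1.24  0.19]
```

{"method": "play_rows", "body": {
  "rows": [
    [[12,0,0,-0.1,0.5],[12,0,0,-0.1,1]]
  ]
}}

```text
time_s: 10.97
eef_pos: [444.2, -111.6, 66.3]
ee_rot: [-180.0, 0.0, 114.5]
contact_force: [-3.6, -3.6, 15.0]
grip_width: 0.202
grip_force: 51.6
```

```bash
python3 p.py
```

```text
10.9667 [ 12.3  18.2  -7.3 126.8   4.   35.2  26.6] [ 444.2 -111.6   66.3] [-1.7999e+02  5.0000e-02  1.1453e+02] [-3.6 -3.6 15. ] [-0.64  0.77  0.41]
```

{"method": "play_rows", "body": {
  "rows": [
    [[12,0,0,0,0.5],[12,0,0,0,0.8]]
  ]
}}

```text
time_s: 11.13
eef_pos: [444.5, -111.3, 66.3]
ee_rot: [180.0, 0.0, 113.7]
contact_force: [-2.7, -2.7, 12.8]
grip_width: 0.2
grip_force: 51.4
```

```bash
python3 p.py
```

```text
11.1333 [ 12.2  18.2  -7.1 126.8   3.9  35.1  25.9] [ 444.5 -111.3   66.3] [1.7998e+02 5.0000e-02 1.1374e+02] [-2.7 -2.7 12.8] [-0.53  0.57  0.42]
```

Torque rose from about 0.2 to 0.42 at yaw ≈114.5, where the picture puts the stop (115.6). I'll press slightly more and turn back 40°.

{"method": "play_rows", "body": {
  "rows": [
    [[12,0,0,0.1,0],[12,0,0,0.1,-2],[12,0,0,0.1,-5],[12,0,0,0.1,-8],[12,0,0,0.1,-12],[12,0,0,0.1,-16],[12,0,0,0.1,-20],[12,0,0,0.1,-24],[12,0,0,0.1,-28]]
  ]
}}

```text
time_s: 11.88
eef_pos: [444.8, -111.1, 66.3]
ee_rot: [180.0, 0.1, 141.9]
contact_force: [-1.8, -0.9, 14.1]
grip_width: 0.203
grip_force: 51.0
```

```bash
python3 p.py
```

```text
11.8833 [ 17.6  18.6 -13.4 126.5   7.3  35.6  50.9] [ 444.8 -111.1   66.3] [1.7997e+02 6.0000e-02 1.4193e+02] [-1.8 -0.9 14.1] [-0.14  0.42 -0.31]
```

{"method": "play_rows", "body": {
  "rows": [
    [[12,0,0,0,-3],[12,0,0,0,-6],[12,0,0,0,-9],[12,0,0,0,-11],[12,0,0,0,-12],[12,0,0,0,-12]]
  ]
}}

```text
time_s: 12.38
eef_pos: [444.9, -110.9, 66.3]
ee_rot: [180.0, 0.1, 153.8]
contact_force: [-1.0, 0.2, 14.7]
grip_width: 0.202
grip_force: 50.9
```

```bash
cat >> p.py <<'E'
np.savez("w5.npz",K=cam("wrist")[0],W=cam("wrist")[1])
cv2.imwrite("pics/w5.png",cv2.resize(get_image("wrist")[160:400,126:526],None,fx=2,fy=2,interpolation=cv2.INTER_CUBIC))
E
python3 p.py
```

```text
12.3833 [ 19.9  18.8 -16.1 126.3   8.8  35.8  61.4] [ 444.9 -110.9   66.3] [1.7998e+02 7.0000e-02 1.5382e+02] [-1.   0.2 14.7] [ 0.07  0.38 -0.05]
```

View pics/w5.png

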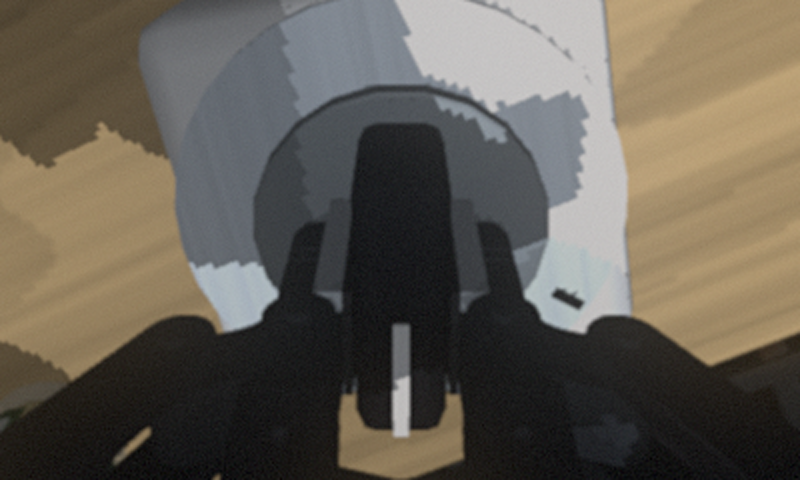

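Same stance as before, with mark 0 now at crop (568,298), full-frame pixel (410,309).

```bash
python3 - <<'E'
from h import *
ce=np.array([444.3,-111,58])
for f,u in(("w4",(411,306.5)),("w5",(410,309))):
  d=np.load(f+".npz");q=(atz((d["K"],d["W"]),u,58)-ce)[:2];print(np.hypot(*q),np.degrees(np.arctan2(q[1],q[0])))
E
```

```text
47.54880466913554 35.46791606368501
48.42696171940587 34.399680370386974
```

{"method": "play_rows", "body": {
  "rows": [
    [[12,0,0,0,-0.4],[12,0,0,0,-0.7],[12,0,0,0,-0.7],[18,0,0,-0.2,-0.7],[22,0,0,-0.3,-0.7],[26,0,0,-0.3,-0.7],[26,0,0,-0.3,-0.7]]
  ]
}}

```text
time_s: 13.02
eef_pos: [444.0, -110.8, 65.9]
ee_rot: [-180.0, -0.0, 154.5]
contact_force: [0.5, -0.2, 0.9]
grip_width: 0.307
grip_force: 0.2
```

{"method": "play_rows", "body": {
  "rows": [
    [[26,0,0,-3,0],[28,0,0,-15,0],[30,0,0,-35,0],[30,0,0,-60,0],[30,0,0,-90,0],[30,0,0,-120,0],[30,0,0,-145,0],[30,0,0,-160,0],[30,0,0,-165,0],[30,0,0,-165,0]]
  ]
}}

```text
time_s: 13.85
eef_pos: [444.5, -110.9, 232.2]
ee_rot: [180.0, 0.1, 154.5]
contact_force: [-0.3, -0.2, -0.3]
grip_width: 0.354
grip_force: 0.0
```

```bash
sed -i '/imwrite/d' p.py; cat >> p.py <<'E'
cv2.imwrite("pics/w6.png",cv2.resize(get_image("wrist")[110:260,227:427],None,fx=4,fy=4,interpolation=cv2.INTER_CUBIC))
E
python3 p.py
```

```text
13.85 [ 23.1   4.8 -17.9 117.8   1.8  57.6  68.7] [ 444.5 -110.9  232.2] [1.7998e+02 1.1000e-01 1.5446e+02] [-0.3 -0.2 -0.3] [ 0.01 -0.05  0.02]
```

View pics/w6.png

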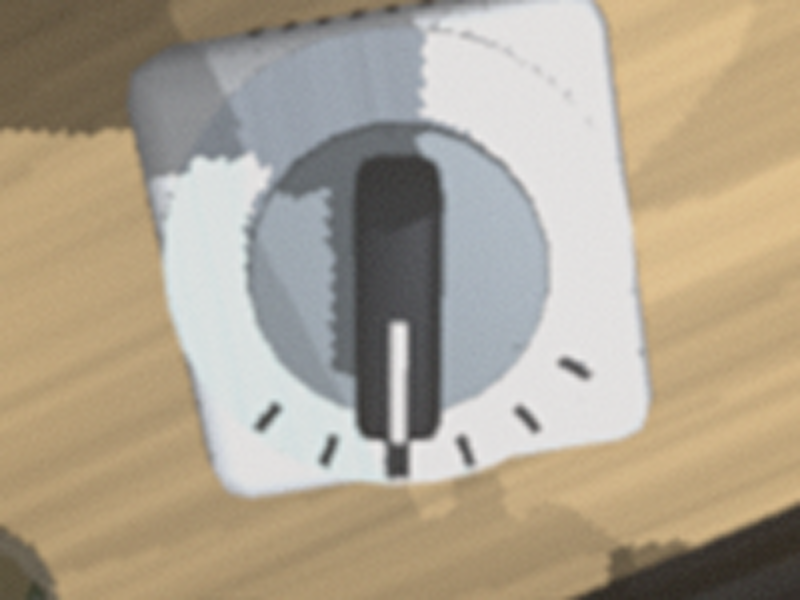

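The pointer line (x≈398) falls on the middle of the long mark (x≈398). Its neighbouring marks are symmetric about it, at x = 330 and 465. The gripper is clear, so I'll hand in.

```bash
python3 -c "
from rig import *
print(hand_in())"
```

```text
the job is handed in; nothing more can be done
None
```

I wound the timer to its end stop, turned it back until the pointer stood on the long three-minute mark, and let go; the case turned about 1° by my measurement, nothing else on the board was touched, and the job was handed in at about 14 s.

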